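Index the phone fixture to its working stop

ROBOT

A 6-joint arm with a two-finger parallel gripper is mounted at the origin on a cart in front of the work surface, level with it; the furniture and walls round the work are solid. World frame = base frame: x ahead of the robot, y to its left, z up, the work surface at z = 0. Lengths are in mm, angles in rad, forces in N, time in s.
With the tool pointing down it reaches from about 300 to 775 mm from the base axis. Payload 14.6 kg.
Tool frame: the origin (TCP) lies between the finger pads; the fingertips stand 8 mm ahead of it and the grasp point (between the pads) lies 11 mm behind it; z points along the fingers, y is the line along which they close (so a half turn about z gives the same grasp; the last joint's range is limited). The gripper opens to 85 mm and grips with 20 to 120 N. Pads are 22 mm wide; open, the fingers measure 114 mm over their backs; the gripper's body (76 mm by 85 mm) begins 54 mm behind the grasp point. The pads swing forward as they close: fully open they stand 13 mm farther back than shut.
Start: joints at [1.13, 0.3, 1.521, -0, 1.321, -0.067], TCP at [200.832, 512.012, 239.281] pointing down, gripper open.
Joint ranges: [-3.03, 3.03], [-0.79, 2.21], [0.23, 2.52], [-1.04, 4.18], [0, 3.07], [-2.55, 2.55]. Speed limits (rad/s): [2.22, 2.22, 2.57, 3.14, 3.14, 3.14].

INTERFACE

Orientations are given as a rotation vector (axis times angle).
In Python, from workcell import arm gives the robot as it stands. The module is installed in compiled form; this text tells all that it offers.
- The arm moves only by the tool move_arm, never from a script. Its argument "steps" is text: rows parted by semicolons, each of 5 numbers parted by spaces: the opening, from 0 (shut) to 1 (fully open), then the shift along the tool's x, y, z in mm, then the turn about the tool's z in degrees. In form: jaw dx dy dz roll; .... A call has 1 to 12 rows; each row is the pose to reach, as a shift and turn from the pose commanded when the call began, along the tool's axes at that moment; what a row does not reach only later rows make up. A row lasts 1/10 s, in which the tool goes at most 50 mm and 8.59 degrees, less where a joint would pass 70% of its speed; a pose out of reach is approached as far as the arm can. A call with a gripper value outside its range is refused whole. The fingers move at their own pace and stop on an object; "newtons" is the grip in N (left out, the last holds). Time passes only in rows, so rows that repeat a pose let the fingers close. It gives the time, the measured TCP pose, the force, the opening and the grip force at its end, in the units of the state.
- arm.read_state(): the state, without advancing time (a new reading comes with each control period).
- arm.grab_frame(name): name is "scene" or "top" or "wrist"; returns the picture (400x640x3 uint8, red, green, blue); there is no depth.
- arm.camera_info(name): a dict with "fx", "fy", "cx", "cy" (pixels), "world_to_cam" (4x4, takes a point from world to camera coordinates). Camera axes: x right, y down, z forward; pixel columns grow to the right and rows downward; lengths in mm; the calibration is good to about 2 mm. A picture is of the moment at which its call begins: read the wrist's pose just before it. camera_info takes no time and is no camera call; for the wrist camera it gives the pose at the moment of the call.
- arm.close_job(): hands the job in; it is judged then, once.
The state is a dict: "clock": time; "joints": joint angles; "qd": joint speeds; "joint_torque": joint torques, N m; "tcp_pos": TCP position; "tool_rot": TCP orientation; "force": force on the tool from outside, world axes, zero at the start; "moment": the same for the moment, N m; "width": opening from 0.0 (shut) to 1.0 (fully open); "gripper_force": force on a finger pad.
Only numpy, scipy, OpenCV 4.12 (cv2) and the standard library are available. Lean on these libraries where they do the work, as an engineer would, in place of code of your own. Each camera call takes 0.05 s, during which the arm holds its last target. There are 200 camera calls.

TASK

The phone clamped in the rotating repair fixture stands at the loading notch. Pull the fixture's spring-loaded ring up, swing the carrier counter-clockwise (seen from above) to the working notch, let the ring spring down so that the tongue drops home there, and let go. Nobody measured where the working stop is clamped, so feel for it gently and stop at the first firm resistance; never force the tongue, and leave the things lying around where they are.

Things in the scene. Friction and masses are not known exactly. Their poses are not given: they have to be found in the camera images.
- fixture: Round base of the rotating repair fixture, 196 mm across, bolted to the bench. Origin on the swivel axis at bench level, z up; the loading notch lies on its -x side, the swing goes from there counter-clockwise. The working notch is in a curved stop segment clamped outside the fixed ring, 43 to 63 degrees (0.75 to 1.10 rad) past the loading notch; where exactly is not measured.
- loading_notch (a point): Mouth of the loading notch, 24 mm above the bench, 75 mm from the axis. Both notches are radial, 10 mm wide, in steel arcs with level tops: the fixed inner ring and, outside it, the stop segment. Between the notches and past the working one the 8 mm tongue rides on these tops. The ring pulls up 14 mm to a hard stop against 6 to 9.5 N of spring; 8.5 mm clears a notch; riding, it stands 8.5 mm up.
- carrier: The turning part: aluminium plate 90 x 176 mm, 28 to 34 mm above the bench, with the clamped phone and jaws on it reaching 48 mm, and a nose (-x side) with the spring plunger. Origin on the swivel axis at bench level, z up; turned alike with the fixture at the loading notch, end stop 1.4 rad counter-clockwise of it. It turns with 1 to 2 N of friction at the ring, 1 to 2 N more while the tongue rides.
- ring_home (a point): Where the centre of the plunger's pull ring is while the tongue is home in a notch (the ring's lift is not measured): 75 mm from the axis on the carrier's -x side, 70 mm above the bench; it turns with the carrier. The ring stands upright in the carrier's x-z plane: 32 mm outside, 16 mm hole, 8 mm thick along the line of swing (y). Under it a stem collar reaches 56 mm, the barrel 49 mm above the bench.
- jar: Bystander: small jar with a red lid, 54 mm across, 39 mm high, origin at its underside's centre.
- tape: Bystander: roll of green tape lying flat, 54 mm across, 19 mm high, origin at its underside's centre.
- driver: Bystander: slim black precision screwdriver, 151 mm long, 16 mm thick, lying along its y axis, origin at its underside's centre.
- loupe: Bystander: black eye loupe, a cone 40 mm across and 31 mm high, origin at its underside's centre.

How it is judged:
By the outcome, as a careful person would: the job done as asked, in the order asked, and still so for the second after the job is handed in, with the robot touching nothing.
It also fails if it takes over 48 s, if anything falls off the work surface, if the arm or the gripper's body presses on something with over 40 N, if the wrist force passes 120 N, or if a joint passes its speed limit or range.

## Working session

There is one attempt and no reset: what is moved stays moved. The work goes in short steps, Python scripts to look and compute and a tool call to move; the robot and the scene stay as the last step left them, time stands still between calls to the robot, and variables do not carry over. Pictures are saved under pics/ and viewed, at most 10 in all, crops included, and the job is handed in when it is done.

Besides the shell and the picture viewer there is one more tool, called as name(argument=value, ...) on one line, values as JSON. move_arm: Moves the arm, as the interface text tells. Its arguments: {"type":"object","properties":{"steps":{"type":"string"},"newtons":{"type":"number"}},"required":["steps"]}

```bash
mkdir -p pics; python3 - <<'E'
from workcell import arm
import cv2
for n in("top","scene"):
    cv2.imwrite(f"pics/{n}0.png",arm.grab_frame(n)[:,:,::-1])
    c=arm.camera_info(n);print(n,c)
print(arm.read_state())
E
```

```text
top {'fx': 375.9517619826391, 'fy': 375.9517619826391, 'cx': 321.7614999517255, 'cy': 201.2187997055297, 'world_to_cam': array([[ 2.08823909e-02, -9.99617476e-01,  1.81335972e-02,
        -4.87406017e+01],
       [-9.92639459e-01, -2.28939514e-02, -1.18923382e-01,
         5.28432194e+02],
       [ 1.19293041e-01, -1.55167196e-02, -9.92737831e-01,
         8.49111869e+02],
       [ 0.00000000e+00,  0.00000000e+00,  0.00000000e+00,
         1.00000000e+00]])}
scene {'fx': 401.8755013650199, 'fy': 401.8755013650199, 'cx': 324.08275531731783, 'cy': 199.96513048103316, 'world_to_cam': array([[ 7.27347495e-01, -6.86097420e-01,  1.53607557e-02,
        -4.15599817e+02],
       [-3.81637058e-01, -4.22982222e-01, -8.21851079e-01,
         2.48006816e+02],
       [ 5.70367231e-01,  5.91909090e-01, -5.69495260e-01,
         6.09914233e+02],
       [ 0.00000000e+00,  0.00000000e+00,  0.00000000e+00,
         1.00000000e+00]])}
{'clock': 0.1, 'joints': array([ 1.13038205e+00,  3.00394731e-01,  1.52151802e+00,  5.85316468e-06,
        1.32069734e+00, -6.65829363e-02]), 'qd': array([ 0.00077626, -0.00054933, -0.0001716 , -0.00036394, -0.00122176,
        0.00170984]), 'joint_torque': array([ 1.80003139e-03, -5.44378030e+01, -3.62368298e+01, -2.95467714e-05,
        3.10135241e-03, -8.61010676e-06]), 'tcp_pos': array([200.75883486, 511.83556663, 238.78987733]), 'tool_rot': array([-5.83753303e-01, -3.08661569e+00,  1.54475676e-03]), 'force': array([ 0.19460278, -0.01386203, -0.16578037]), 'moment': array([-0.00414946,  0.01175464, -0.00887747]), 'gripper_force': 0.0, 'width': 0.9982901391409161}
```

View pics/top0.png

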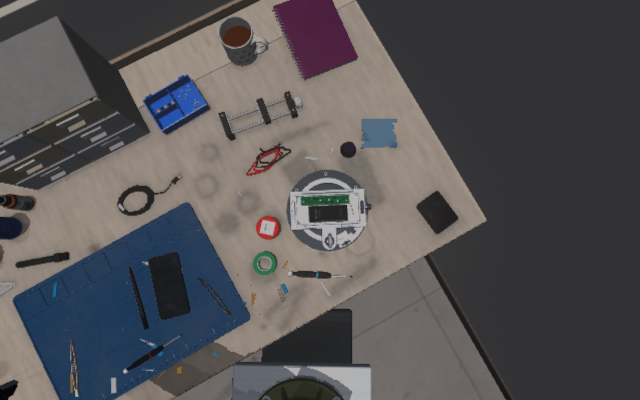

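View pics/scene0.png

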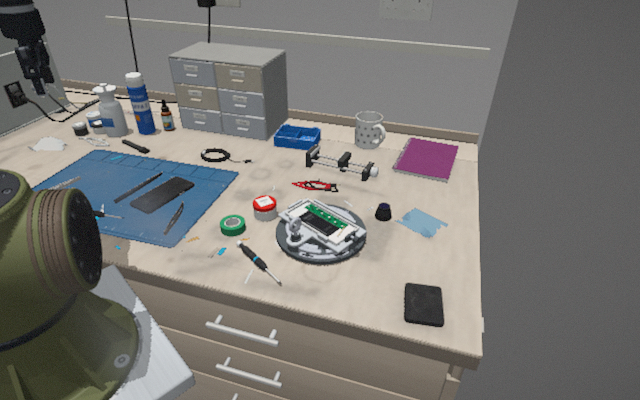

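The top view shows the fixture around (328,210) with the nose and ring towards the robot at (331,238). The jar is at (268,228), the tape at (265,263), the driver at (315,274) and the loupe at (348,149). I'll zoom in on the fixture next.

```bash
cat > h.py <<'E'
import numpy as np
from workcell import arm
def px(n,p,c=None):
    c=c or arm.camera_info(n);q=c["world_to_cam"]@np.r_[p,1]
    return np.array([c["cx"]+c["fx"]*q[0]/q[2],c["cy"]+c["fy"]*q[1]/q[2]])
def ray(n,u,v,z,c=None):
    c=c or arm.camera_info(n);R=c["world_to_cam"][:3,:3];t=c["world_to_cam"][:3,3]
    o=-R.T@t;d=R.T@np.array([(u-c["cx"])/c["fx"],(v-c["cy"])/c["fy"],1]);return o+d*(z-o[2])/d[2]
E
python3 - <<'E'
import cv2
from h import *
im=cv2.imread("pics/top0.png")[160:290,240:400]
cv2.imwrite("pics/top_c.png",cv2.resize(im,None,fx=5,fy=4.6,interpolation=2) if 0 else cv2.resize(im,(738,600),interpolation=2))
print(ray("top",328,210,10),ray("top",331,238,75))
E
```

```text
[511.17102811 -52.85583184  10.        ] [443.06533565 -58.50796214  75.        ]
```

View pics/top_c.png

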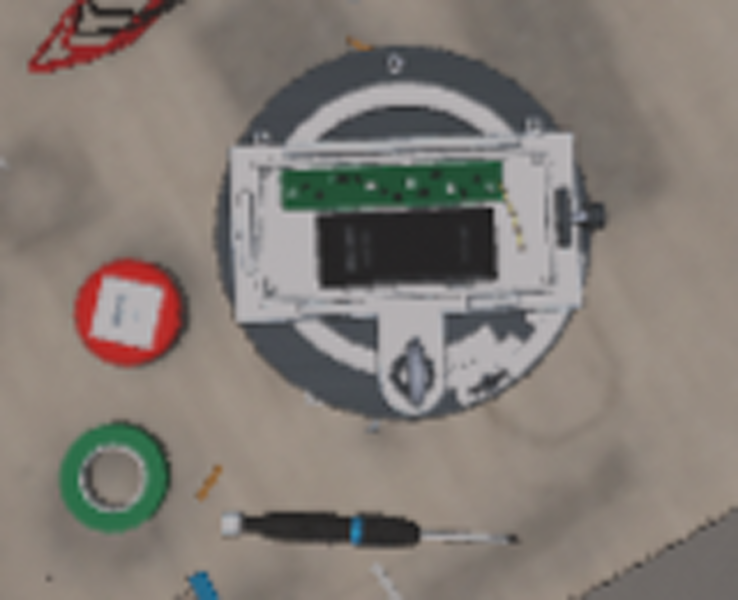

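The top crop puts the base centre at about (403,231) and the edge-on ring at (413,372), so the carrier is turned about +3.5°. The stop segment is to the right, around (490,370). I'll move above the ring with the tool rolled the way that leaves joint 6 room for the swing.

move_arm(steps="1 -430 -442 0 102;1 -430 -442 0 102;1 -430 -442 0 102;1 -430 -442 0 102;1 -430 -442 0 102;1 -430 -442 0 102;1 -430 -442 0 102;1 -430 -442 0 102;1 -430 -442 0 102;1 -430 -442 0 102;1 -430 -442 0 102;1 -430 -442 0 102", newtons=40)

```text
clock: 1.3
tcp_pos: [433.5, -43.3, 239.3]
tool_rot: [-2.771, -1.48, -0.0]
force: [0.4, 0.8, 0.0]
width: 0.998
gripper_force: 0.0
```

move_arm(steps="1 0 0 30 53;1 0 0 30 53;1 0 0 30 53;1 0 0 30 53;1 0 0 30 53;1 0 0 30 53;1 0 0 30 53;1 0 0 30 53")

```text
clock: 2.1
tcp_pos: [433.2, -41.1, 209.2]
tool_rot: [-3.14, -0.103, 0.0]
force: [0.3, -0.4, 0.6]
width: 1.001
gripper_force: 0.0
```

```bash
python3 - <<'E'
import cv2
from h import *
from scipy.spatial.transform import Rotation as Ro
s=arm.read_state();c=arm.camera_info("wrist")
im=arm.grab_frame("wrist");cv2.imwrite("pics/w1.png",im[:,:,::-1])
import pickle;pickle.dump(c,open("w1.pkl","wb"))
R=Ro.from_rotvec(s["tool_rot"]).as_matrix()
print(s["clock"],s["tcp_pos"],R.round(3),s["joints"].round(2),s["force"])
print(px("wrist",[440,-57,86],c),px("wrist",[511,-52,34],c))
E
```

```text
2.1 [433.21093328 -41.11131116 209.15260111] [[ 0.998  0.065 -0.   ]
 [ 0.065 -0.998  0.   ]
 [-0.    -0.    -1.   ]] [-0.18  0.07  1.86 -0.    1.21  1.33] [ 0.29966411 -0.38876964  0.57314595]
[344.28984615 192.54377432] [341.81963048  99.78178116]
```

View pics/w1.png

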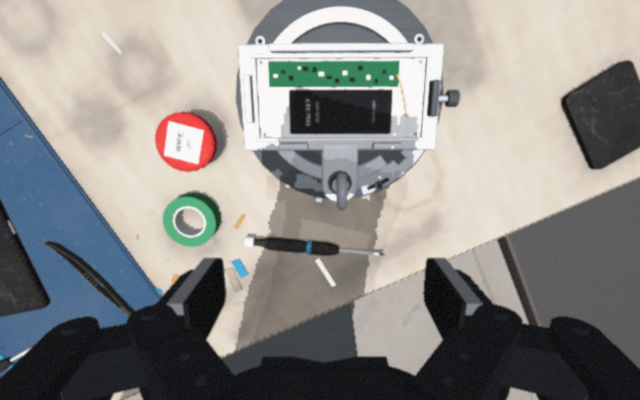

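The wrist view has the ring at about (341,185), pointing down-image, and the driver tip at (380,252). I'll zoom in for the ring line and the notch.

```bash
python3 - <<'E'
import cv2
im=cv2.imread("pics/w1.png")[0:220,225:465]
im=cv2.resize(im,None,fx=2.7,fy=2.7,interpolation=2);cv2.imwrite("pics/w1c.png",im)
E
```

```text
(no output)
```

View pics/w1c.png

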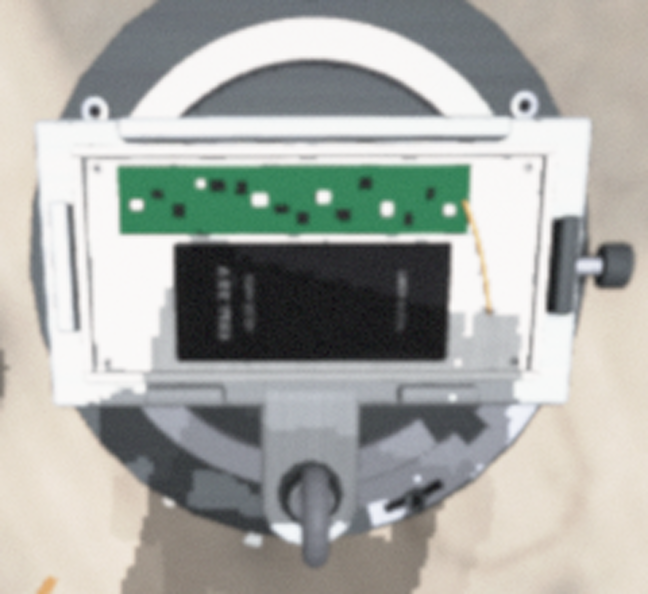

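```bash
python3 - <<'E'
import pickle
from h import *
c=pickle.load(open("w1.pkl","rb"))
f=lambda u,v,z:ray("wrist",225+(u+.5)/2.7-.5,(v+.5)/2.7-.5,z,c)
P=[f(u,v,34) for u,v in((36,122),(590,118),(55,403),(568,403))]
for p in P:print(p.round(1))
print("centre",np.mean(P,0).round(1))
d=P[0]+P[2]*1-P[1]-P[3]
print("yaw from y axis",np.degrees(np.arctan2(-d[0],d[1])))
print("ring top",f(313,510,86),"end",f(315,565,70),"hole",f(311,475,54))
n=f(415,495,24);print("notch?",n,f(452,425,24))
ax=np.mean(P,0)
for y in(1,2,3,4):
    a=np.radians(y);print(y,[px("wrist",[ax[0]-75*np.cos(a),ax[1]-75*np.sin(a),z],c) for z in(86,56)])
print([(px("wrist",p,c)+.5-[225,0])*2.7 for p in P[:1]])
E
```

```text
[549.4  39.   34. ]
[ 561.9 -133.7   34. ]
[462.3  33.   34. ]
[ 473.7 -140.6   34. ]
centre [511.8 -50.6  34. ]
yaw from y axis 3.945217094589497
ring top [443.01787693 -53.84733984  86.        ] end [421.60082091 -56.93491268  70.        ] hole [447.13894499 -54.38972001  54.        ]
notch? [436.51508809 -94.15224034  24.        ] [ 462.4543064  -104.39832446   24.        ]
1 [array([337.54339119, 195.9915256 ]), array([336.22695497, 187.38689358])]
2 [array([339.194204  , 196.05446015]), array([337.71598726, 187.44407619])]
3 [array([340.84611677, 196.08947963]), array([339.20599247, 187.47589756])]
4 [array([342.49874324, 196.09657839]), array([340.69661187, 187.48235209])]
[array([ 36.5, 122.5])]
```

The carrier is turned +3.9°, its axis is at (511.8, -50.6) and the ring centre is at about (437, -55.3). The tool yaw already matches. I'll descend with the tips at 58 mm, clear of the stem collar.

move_arm(steps="1 3 14.4 50 0;1 3 14.4 100 0;1 3 14.4 143 0;1 3 14.4 143 0;0.3 3 14.4 143 0;0.3 3 14.4 143 0;0.3 3 14.4 143 0;0.3 3 14.4 143 0;0.3 3 14.4 143 0;0.3 3 14.4 143 0", newtons=30)

```text
clock: 3.15
tcp_pos: [437.3, -55.3, 66.7]
tool_rot: [3.14, 0.098, 0.001]
force: [1.4, 0.2, 0.1]
width: 0.3
gripper_force: 0.0
```

```bash
python3 - <<'E'
import cv2
from h import *
c=arm.camera_info("wrist")
im=arm.grab_frame("wrist");cv2.imwrite("pics/w2.png",im[:,:,::-1])
s=arm.read_state();print(s["tcp_pos"],s["force"],s["width"])
E
```

```text
[437.26108685 -55.31934768  66.52898934] [-0.47418674 -0.18223011 -0.00592315] 0.3001263740432226
```

View pics/w2.png

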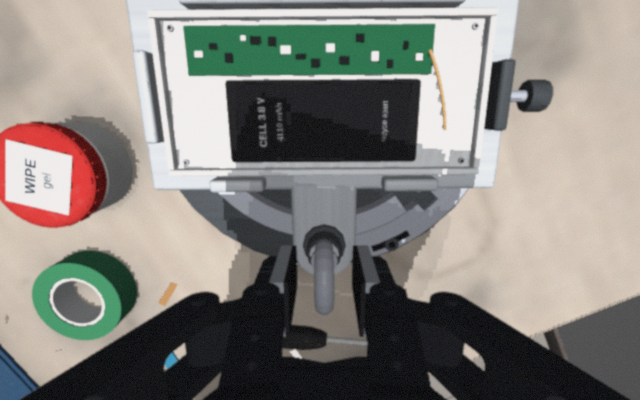

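The ring (column about 323) sits midway between the pads (293 and 358). I'll close and lift 12 mm.

move_arm(steps="0 0 0 0 0;0 0 0 0 0;0 0 0 0 0;0 0 0 0 0", newtons=45)

```text
clock: 3.6
tcp_pos: [437.2, -55.3, 66.4]
tool_rot: [3.14, 0.098, -0.0]
force: [-1.6, 0.0, 5.5]
width: 0.081
gripper_force: 44.6
```

move_arm(steps="0 0 0 -2 0;0 0 0 -4 0;0 0 0 -6 0;0 0 0 -8 0;0 0 0 -10 0;0 0 0 -11.5 0;0 0 0 -11.5 0;0 0 0 -11.5 0")

```text
clock: 4.4
tcp_pos: [437.2, -55.3, 77.7]
tool_rot: [-3.14, -0.098, 0.0]
force: [4.0, 2.3, -9.2]
width: 0.076
gripper_force: 43.6
```

```bash
cat > arc.py <<'E'
import sys,numpy as np
from h import *
from scipy.spatial.transform import Rotation as Ro
s=arm.read_state();R=Ro.from_rotvec(s["tool_rot"]).as_matrix()
ax=np.array([511.8,-50.6]);r=s["tcp_pos"][:2]-ax
print(s["tcp_pos"],"F",s["force"].round(1),"w",s["width"],"carrier deg",np.degrees(np.arctan2(-r[1],-r[0])),"tool",np.degrees(np.arctan2(R[1,0],R[0,0])),"rad",np.hypot(*r))
t=np.array([-np.sin(np.arctan2(r[1],r[0])),np.cos(np.arctan2(r[1],r[0]))])
print("F tangential(ccw)",s["force"][:2]@t)
for a in map(float,sys.argv[1:]):
    A=np.radians(a);M=np.array([[np.cos(A),-np.sin(A)],[np.sin(A),np.cos(A)]])
    d=np.r_[M@r-r,0];print(a,(R.T@d).round(1),-a)
E
python3 arc.py 3 6 9 12 16 20 24 28 32 36
```

```text
[437.15573872 -55.27270184  77.74500713] F [ 4.   2.3 -9.2] w 0.07562725622204558 carrier deg 3.5820195149048333 tool 3.5821239161176703 rad 74.79037293641952
F tangential(ccw) -2.0788776547538035
3.0 [ 0.1  3.9 -0. ] -3.0
6.0 [ 0.4  7.8 -0. ] -6.0
9.0 [ 0.9 11.7 -0. ] -9.0
12.0 [ 1.6 15.5 -0. ] -12.0
16.0 [ 2.9 20.6 -0. ] -16.0
20.0 [ 4.5 25.6 -0. ] -20.0
24.0 [ 6.5 30.4 -0. ] -24.0
28.0 [ 8.8 35.1 -0. ] -28.0
32.0 [11.4 39.6 -0. ] -32.0
36.0 [14.3 44.  -0. ] -36.0
```

Lifted, with the spring pulling 9 N. I'll swing 12° first.

move_arm(steps="0 0.1 3.9 0 -3;0 0.4 7.8 0 -6;0 0.9 11.7 0 -9;0 1.6 15.5 0 -12;0 1.6 15.5 0 -12")

```text
clock: 4.9
tcp_pos: [439.9, -70.9, 77.7]
tool_rot: [-3.112, -0.428, -0.0]
force: [5.3, 3.0, -9.2]
width: 0.079
gripper_force: 43.8
```

```bash
python3 arc.py 3 6 9 12 15 18 20 22 24
```

```text
[439.91438113 -70.86634833  77.73418768] F [ 5.3  3.  -9.2] w 0.07929402529505994 carrier deg 15.744467679356834 tool 15.675385151816911 rad 74.6877973599318
F tangential(ccw) -1.4101221300714482
3.0 [ 0.1  3.9 -0. ] -3.0
6.0 [ 0.4  7.8 -0. ] -6.0
9.0 [ 0.9 11.7 -0. ] -9.0
12.0 [ 1.7 15.5 -0. ] -12.0
15.0 [ 2.6 19.3 -0. ] -15.0
18.0 [ 3.7 23.1 -0. ] -18.0
20.0 [ 4.5 25.5 -0. ] -20.0
22.0 [ 5.5 28.  -0. ] -22.0
24.0 [ 6.5 30.4 -0. ] -24.0
```

move_arm(steps="0 0.1 3.9 0 -3;0 0.4 7.8 0 -6;0 0.9 11.7 0 -9;0 1.7 15.5 0 -12;0 2.6 19.3 0 -15;0 3.7 23.1 0 -18;0 4.5 25.5 0 -20;0 5.5 28 0 -22;0 6.5 30.4 0 -24;0 6.5 30.4 0 -24")

```text
clock: 5.9
tcp_pos: [454.3, -98.0, 77.6]
tool_rot: [-2.955, -1.065, -0.0]
force: [6.0, 5.2, -8.7]
width: 0.081
gripper_force: 43.7
```

move_arm(steps="0 0 0 1 0;0 0 0 2 0;0 0 0 3 0;0 0 0 3 0")

```text
clock: 6.3
tcp_pos: [454.3, -97.9, 74.8]
tool_rot: [-2.956, -1.064, -0.001]
force: [4.7, 5.5, -5.9]
width: 0.077
gripper_force: 44.4
```

```bash
python3 arc.py
```

```text
[454.31062123 -97.87996067  74.82707284] F [ 4.7  5.5 -5.9] w 0.07686978069328389 carrier deg 39.43429253401832 tool 39.581706419855585 rad 74.43402013121629
F tangential(ccw) -1.2471145118832212
```

The carrier is about 36° past the loading notch. I'll open slightly so the tongue rides freely, with the pads straddling the ring.

move_arm(steps="0.17 0 0 0 0;0.17 0 0 0 0;0.17 0 0 0 0")

```text
clock: 6.6
tcp_pos: [454.2, -98.4, 75.0]
tool_rot: [2.956, 1.063, 0.0]
force: [-0.0, -0.5, -0.5]
width: 0.17
gripper_force: 0.0
```

```bash
python3 - <<'E'
import cv2
from h import *
im=arm.grab_frame("wrist");cv2.imwrite("pics/w3.png",im[:,:,::-1])
E
python3 arc.py 2 4 5 6 7 8 9 10 11 12 13 14 15
```

```text
[454.17704471 -98.37178175  74.98439631] F [-0.4  0.8  0.1] w 0.17092337929651752 carrier deg 39.66011750320833 tool 39.57553767391962 rad 74.85017105869274
F tangential(ccw) -0.893646179224457
2.0 [0.  2.6 0. ] -2.0
4.0 [0.2 5.2 0. ] -4.0
5.0 [0.3 6.5 0. ] -5.0
6.0 [0.4 7.8 0. ] -6.0
7.0 [0.6 9.1 0. ] -7.0
8.0 [ 0.7 10.4  0. ] -8.0
9.0 [ 0.9 11.7  0. ] -9.0
10.0 [ 1.2 13.   0. ] -10.0
11.0 [ 1.4 14.3  0. ] -11.0
12.0 [ 1.7 15.6  0. ] -12.0
13.0 [ 1.9 16.8  0. ] -13.0
14.0 [ 2.3 18.1  0. ] -14.0
15.0 [ 2.6 19.4  0. ] -15.0
```

View pics/w3.png

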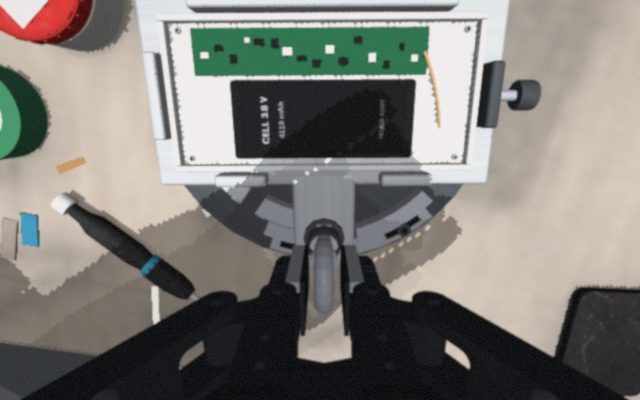

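The ring rides free between the pads (columns 305 and 345). I'll push gently.

move_arm(steps="0.17 0 1.3 0 -1;0.17 0 2.6 0 -2;0.17 0.1 3.9 0 -3;0.17 0.2 5.2 0 -4;0.17 0.3 6.5 0 -5;0.17 0.4 7.8 0 -6;0.17 0.5 8.5 0 -6.5;0.17 0.6 9.1 0 -7;0.17 0.6 9.1 0 -7")

```text
clock: 7.55
tcp_pos: [460.3, -104.8, 74.7]
tool_rot: [-2.885, -1.243, 0.001]
force: [-2.7, 2.9, 0.6]
width: 0.173
gripper_force: 2.2
```

```bash
python3 arc.py 0.5 1 1.5 2 2.5 3 3.5 4 5 6
```

```text
[ 460.2891153  -104.75743854   74.65635497] F [-2.7  2.9  0.6] w 0.17310242399049647 carrier deg 46.43472202262431 tool 46.618568697571874 rad 74.74221960780075
F tangential(ccw) -3.9810488512357973
0.5 [ 0.   0.7 -0. ] -0.5
1.0 [ 0.   1.3 -0. ] -1.0
1.5 [ 0.  2. -0.] -1.5
2.0 [ 0.   2.6 -0. ] -2.0
2.5 [ 0.1  3.3 -0. ] -2.5
3.0 [ 0.1  3.9 -0. ] -3.0
3.5 [ 0.1  4.6 -0. ] -3.5
4.0 [ 0.2  5.2 -0. ] -4.0
5.0 [ 0.3  6.5 -0. ] -5.0
6.0 [ 0.4  7.8 -0. ] -6.0
```

move_arm(steps="0.17 0 0.7 0 -0.5;0.17 0 1.3 0 -1;0.17 0 2 0 -1.5;0.17 0 2.6 0 -2")

```text
clock: 7.95
tcp_pos: [462.6, -106.9, 74.8]
tool_rot: [2.862, 1.293, 0.001]
force: [1.0, -0.1, -0.3]
width: 0.173
gripper_force: 0.0
```

move_arm(steps="0.17 0 0.7 0 -0.5;0.17 0 1.3 0 -1")

```text
clock: 8.15
tcp_pos: [463.6, -107.8, 75.0]
tool_rot: [2.851, 1.318, 0.001]
force: [0.0, 0.4, -0.1]
width: 0.167
gripper_force: 0.0
```

move_arm(steps="0.17 0 0.7 0 -0.5;0.17 0 1.3 0 -1")

```text
clock: 8.35
tcp_pos: [464.4, -108.5, 74.9]
tool_rot: [2.84, 1.343, 0.0]
force: [0.2, 0.0, -0.6]
width: 0.171
gripper_force: 0.0
```

move_arm(steps="0.17 0 0.7 0 -0.5;0.17 0 0.7 0 -0.5")

```text
clock: 8.55
tcp_pos: [464.9, -108.9, 74.8]
tool_rot: [2.834, 1.355, 0.0]
force: [-1.2, 0.6, -0.5]
width: 0.167
gripper_force: 0.0
```

```bash
python3 arc.py
```

```text
[ 464.90076925 -108.86223021   74.77209231] F [-1.2  0.6 -0.5] w 0.16676610642454182 carrier deg 51.167047693521724 tool 51.1061126702228 rad 74.79321702954242
F tangential(ccw) -1.3089903227964215
```

move_arm(steps="0.17 0 0.7 0 -0.5;0.17 0 1.3 0 -1")

```text
clock: 8.75
tcp_pos: [465.8, -109.6, 74.7]
tool_rot: [-2.822, -1.38, 0.0]
force: [-0.3, 1.2, -0.2]
width: 0.17
gripper_force: 0.5
```

move_arm(steps="0.17 0 0.7 0 -0.5;0.17 0 0.7 0 -0.5")

```text
clock: 8.95
tcp_pos: [466.4, -110.0, 74.8]
tool_rot: [-2.816, -1.392, 0.0]
force: [-0.3, 0.5, -0.1]
width: 0.167
gripper_force: 0.3
```

```bash
python3 - <<'E'
import cv2
from h import *
im=arm.grab_frame("wrist");cv2.imwrite("pics/w4.png",im[:,:,::-1])
E
python3 arc.py
```

```text
[ 466.41682169 -110.02758399   74.75122362] F [-0.7  0.4  0.4] w 0.1689964834098138 carrier deg 52.63204308704288 tool 52.59132223405501 rad 74.77479931286702
F tangential(ccw) -0.7879949598808296
```

View pics/w4.png

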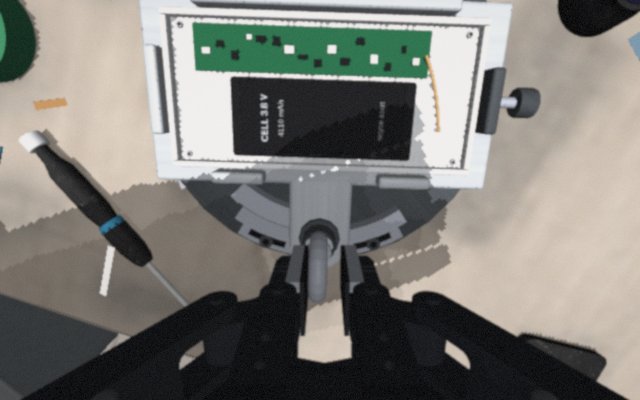

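```bash
python3 - <<'E'
from h import *
ax=np.array([511.8,-50.6])
for a in(48,50,52):
  A=np.radians(a);u=np.array([-np.cos(A),-np.sin(A)])
  for l in(0,8.5):
    print(a,l,"outer edge",px("wrist",np.r_[ax+91*u,70+l]).round(),"top",px("wrist",np.r_[ax+75*u,86+l]).round(),"collar",px("wrist",np.r_[ax+75*u,56+l]).round(), "plate",[px("wrist",np.r_[ax+np.array([[np.cos(A),-np.sin(A)],[np.sin(A),np.cos(A)]])@[-45,y],34]).round() for y in(88,-88)])
E
```

```text
48 0 outer edge [307. 298.] top [308. 285.] collar [311. 254.] plate [array([150., 172.]), array([479., 198.])]
48 8.5 outer edge [306. 308.] top [307. 296.] collar [310. 262.] plate [array([150., 172.]), array([479., 198.])]
50 0 outer edge [314. 298.] top [315. 285.] collar [316. 254.] plate [array([153., 178.]), array([483., 193.])]
50 8.5 outer edge [314. 309.] top [314. 296.] collar [316. 262.] plate [array([153., 178.]), array([483., 193.])]
52 0 outer edge [321. 299.] top [321. 285.] collar [322. 255.] plate [array([157., 184.]), array([487., 187.])]
52 8.5 outer edge [321. 309.] top [321. 297.] collar [321. 262.] plate [array([157., 184.]), array([487., 187.])]
```

Compared with w3, the ring's outer edge has moved from row 315 to 302. That matches an 8.5 mm drop, with the carrier at about 51°, so it is 47° past loading. I'll confirm with small pushes.

move_arm(steps="0.17 0 0.6 0 -0.5;0.17 0 0.6 0 -0.5")

```text
clock: 9.2
tcp_pos: [466.9, -110.4, 74.8]
tool_rot: [-2.81, -1.404, 0.0]
force: [-0.5, 0.3, -0.4]
width: 0.169
gripper_force: 0.4
```

move_arm(steps="0.17 0 0.6 0 -0.5;0.17 0 0.6 0 -0.5")

```text
clock: 9.4
tcp_pos: [467.2, -110.6, 74.7]
tool_rot: [-2.804, -1.416, 0.0]
force: [-2.0, 1.9, 0.9]
width: 0.169
gripper_force: 1.5
```

move_arm(steps="0.17 0 0.5 0 -0.4;0.17 0 0.5 0 -0.4")

```text
clock: 9.6
tcp_pos: [467.5, -110.8, 74.7]
tool_rot: [-2.798, -1.426, 0.001]
force: [-4.1, 3.8, 2.3]
width: 0.171
gripper_force: 2.7
```

```bash
python3 arc.py
```

```text
[ 467.48362943 -110.8173967    74.70221678] F [-4.1  3.8  2.3] w 0.17092818758584527 carrier deg 53.649174185459394 tool 54.007844977421385 rad 74.76680791946977
F tangential(ccw) -5.565625858395759
```

The resistance is now 5.6 N, above the riding friction, so I'll stop here. I'll back off to centre, open and rise.

move_arm(steps="0.17 0 -1.5 0 0;0.17 0 -3 0 0;0.6 0 -3 0 0;0.6 0 -3 0 0;0.6 0 -3 0 0;0.6 0 -3 -30 0;0.6 0 -3 -70 0;0.6 0 -3 -120 0;0.6 0 -3 -120 0")

```text
clock: 10.5
tcp_pos: [467.5, -110.0, 200.8]
tool_rot: [2.793, 1.423, 0.011]
force: [-0.0, -0.5, -1.2]
width: 0.604
gripper_force: 0.0
```

```bash
python3 - <<'E'
import cv2
from h import *
c=arm.camera_info("wrist");im=arm.grab_frame("wrist")[:,:,::-1]
im=cv2.resize(im[0:240,200:460],None,fx=2.5,fy=2.5,interpolation=2);cv2.imwrite("pics/w5.png",im)
ax=np.array([511.8,-50.6])
for a in(49,50,51,52,53):
  A=np.radians(a);u=np.array([-np.cos(A),-np.sin(A)])
  g=lambda p:((px("wrist",p,c)-[200,0])*2.5).round()
  for l in(0,8.5):
    print(a,l,"outer edge",g(np.r_[ax+91*u,70+l]),"top",g(np.r_[ax+75*u,86+l]), "plate",[g(np.r_[ax+np.array([[np.cos(A),-np.sin(A)],[np.sin(A),np.cos(A)]])@[-45,y],34]) for y in(88,-88)])
E
python3 arc.py
```

```text
49 0 outer edge [284. 541.] top [288. 508.] plate [array([ 50., 367.]), array([539., 409.])]
49 8.5 outer edge [284. 549.] top [287. 516.] plate [array([ 50., 367.]), array([539., 409.])]
50 0 outer edge [289. 542.] top [292. 508.] plate [array([ 52., 372.]), array([542., 405.])]
50 8.5 outer edge [289. 550.] top [291. 516.] plate [array([ 52., 372.]), array([542., 405.])]
51 0 outer edge [294. 542.] top [296. 508.] plate [array([ 54., 376.]), array([545., 401.])]
51 8.5 outer edge [294. 550.] top [296. 516.] plate [array([ 54., 376.]), array([545., 401.])]
52 0 outer edge [299. 542.] top [300. 509.] plate [array([ 57., 381.]), array([547., 397.])]
52 8.5 outer edge [299. 550.] top [300. 516.] plate [array([ 57., 381.]), array([547., 397.])]
53 0 outer edge [304. 542.] top [304. 509.] plate [array([ 59., 385.]), array([550., 393.])]
53 8.5 outer edge [304. 550.] top [305. 516.] plate [array([ 59., 385.]), array([550., 393.])]
[ 466.43860915 -109.66563155  197.67556477] F [ 0.7  0.6 -1.6] w 0.6023497909391541 carrier deg 52.47635619789641 tool 53.982703452877224 rad 74.47418754336687
F tangential(ccw) 0.17454461828367562
```

View pics/w5.png

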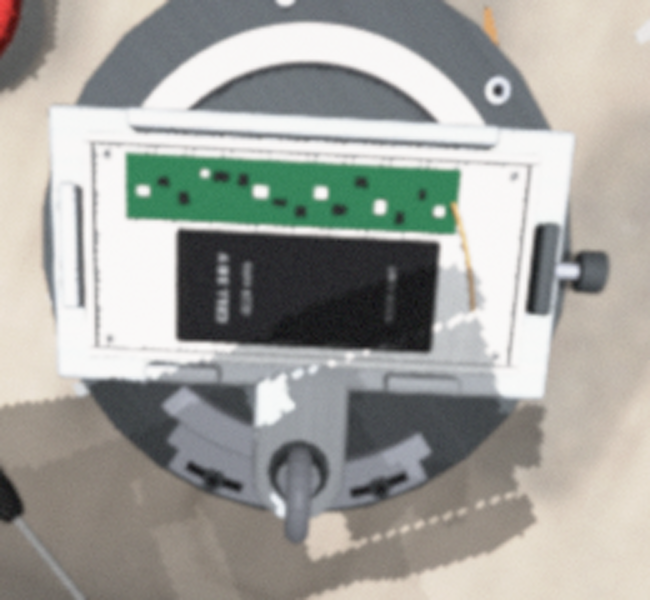

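The ring's outer edge is at (295,542), which matches zero lift at about 51°. The nose sits midway between the stop segment's screws (212 and 382), so the tongue is home and the gripper is clear.

```bash
python3 -c "
from workcell import arm
print(arm.close_job())"
```

```text
the job is handed in; nothing more can be done
None
```

The carrier is at the working notch, about 47° counter-clockwise of loading. The last picture shows the tongue home, the ring is released and the gripper is clear, and I handed the job in at about 10.6 s.

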